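# Turn the arbor's flat to the pointer and hold the collar on it

### The arm

A 6-joint arm with a two-finger parallel gripper is mounted at the origin on the work surface. World frame = base frame: x ahead of the robot, y to its left, z up, the work surface at z = 0. Lengths are in m, angles in rad, forces in N, time in s.
With the tool pointing down it reaches from about 0.275 to 0.875 m from the base axis. Payload 12.5 kg.
Tool frame: the origin (TCP) lies on the centre line of the jaws, within the pads' length; the fingertips stand r.finger_overhang ahead of it and the grasp point (between the pads) lies 3 mm ahead of it (r.finger_overhang is the distance from the TCP to the fingertips, in m); z points along the fingers, y is the line along which they close (so a half turn about z gives the same grasp; the last joint's range is limited). The gripper opens to 85 mm and grips with 20 to 120 N. Pads are 22 mm wide; open, the fingers measure 114 mm over their backs; the gripper's body (76 mm by 85 mm) begins 54 mm behind the grasp point. The pads swing forward as they close: fully open they stand 13 mm farther back than shut.
Start: joints at [-1.402, 0.351, 1.652, -0, 1.139, -0.085], TCP at [0.138, -0.532, 0.253] pointing down, gripper open.
Joint ranges: [-2.75, 2.75], [-0.79, 2.1], [0.01, 2.65], [-1.57, 4.71], [0.07, 3.14], [-2.87, 2.87]. Speed limits (rad/s): [2.22, 2.22, 2.79, 3.14, 3.14, 3.14].

### API

Orientations are given as a unit quaternion [x, y, z, w].
In Python, from cell import r, optics gives the robot as it stands. The module is installed in compiled form; this text tells all that it offers. Calls block until the motion is done:
- r.move_to(position, orientation): joint-space move of the TCP to a pose.
- r.move_linear(position, rot=None, vel=0.15): straight line of the TCP; rot=None keeps the orientation; vel is the mean speed in m/s.
- r.set_joints(angles): joint-space move.
- r.set_gripper(opening, squeeze=None): opening from 0.0 (shut) to 1.0 (fully open); squeeze is the grip in N (None keeps the last); returns when the fingers have stopped.
- r.sleep(seconds).
- r.inverse_kinematics(position, orientation): joint angles nearest the present ones, or None.
- optics.get_image(name): name is "side" or "top" or "wrist"; returns a dict with "pixels" (420x560x3 uint8, red, green, blue), "depth" (420x560 float32, m along the optical axis (not along the pixel's ray), 0 where there is no reading), "fx", "fy", "cx", "cy" (pixels), "D" ([k1, k2, p1, p2, k3] as OpenCV has them; the pictures are not rectified), "camera_from_world" (4x4, takes a point from world to camera coordinates); the wrist camera has in their place "mount" (4x4, takes a point from camera to tool coordinates, whose origin is the TCP and whose axes are the flange's). Camera axes: x right, y down, z forward; pixel columns grow to the right and rows downward; lengths in m; the calibration is good to about 2 mm. A picture is of the moment at which its call begins: read the wrist's pose just before it.
A pose or a line that the arm cannot do raises r.PlanningError and nothing moves.
- r.hand_in(): hands the job in; it is judged then, once.
Readings, each from a call of its own:
- r.current_t(): time.
- r.current_q(): joint angles.
- r.current_qvel(): joint speeds.
- r.current_effort(): joint torques, N m.
- r.current_tool_pos(): TCP position.
- r.current_ee_rot(): TCP orientation.
- r.current_contact_force(): force on the tool from outside, world axes, zero at the start.
- r.current_torque(): the same for the moment, N m.
- r.current_opening(): opening from 0.0 (shut) to 1.0 (fully open).
- r.current_finger_force(): force on a finger pad.
Only numpy, scipy, OpenCV 4.12 (cv2) and the standard library are available. Lean on these libraries where they do the work, as an engineer would, in place of code of your own. Each camera call takes 0.05 s, during which the arm holds its last target. There are 200 camera calls.

### The job

Pinch the end of the upright steel arbor, feel for the milled flat, and turn the arbor until the flat squarely faces the way the stand's brass pointer points. Then take the dark steel shaft collar off its walnut block and lower it over the arbor with its brass thumb screw on the flat's side, so that the screw's tip runs down the flat to about half-way. Finish there still gripping the collar, held up level by the robot and pulled gently the opposite way to the pointer so that the screw tip presses on the flat; do not let go, and leave the rivet squeezer, the clevis pins and the plug gauge alone.

Things in the scene. Friction and masses are not known exactly. Their poses are not given: they have to be found in the camera images.
- stand: Green cast-iron arbor stand, fixed: foot 110 x 90 x 14 mm, round column 56 mm across, top at 60 mm. Origin on the bench, on the arbor's axis; z up; x is the way the brass pointer points (flat bar 8 mm wide on the column's top, 21 to 61 mm out from the axis). Stands left or right on the bench, x within 30 degrees of straight away from the robot.
- arbor: Upright steel arbor, turns in the stand, light friction (0.06 N m), stays where left. 24 mm round from 60 to 95 mm above the bench; D-shaped from 95 mm to its top at 135 mm: one golden flat 7 mm from the axis (19 mm across there, 24 elsewhere). Origin on the bench, on the axis; z up; x is the flat's outward normal, at the start 0.5 to 1.3 rad anticlockwise (from above) of the pointer.
- flat (a point): Centre of the flat: on the face, 7 mm out from the axis along the arbor's x, 115 mm above the bench (half-way down the flat). Axes as the arbor's.
- collar_mid (a point): Middle (on the bore's axis, half-way up) of the loose dark steel collar, 0.2 to 0.3 kg: 46 mm outside, bore 28, height 28, flats for gripping 24 mm wide, 48 mm across, on its +y and -y. x is the way its screw points, z up. Starts level on its block, 44 mm above the bench, screw within 50 degrees of straight away from the robot.
- screw (a point): Middle of the thumb screw's brass head (14 mm across, 11 mm long), 36.5 mm from the collar's bore axis along the collar's x, half-way up. Inside, the screw's 5 mm tip stands into the bore to 9 mm from its axis, so the collar passes down the D-shaped end only with the screw on the flat's side; centred, the tip is 2 mm off the flat.
- plinth: Fixed walnut block: foot 90 x 90 x 8 mm with a boss 38 mm across up to 30 mm on which the collar lies, and a 20 mm round stub to 37 mm that locates its bore. Origin on the bench, on the boss's axis.
- squeezer: Bystander: cast-iron lever rivet squeezer, loose, 160 x 80 mm foot, 195 mm high, red grip that points to its -x and reaches 150 mm from the origin at its foot's centre.
- pin1: Bystander: stainless clevis pin standing on its head, 14 mm thick (head 22 mm), 55 mm tall. Origin at its foot.
- pin2: Bystander: a second clevis pin like pin1.
- gauge: Bystander: brass thread plug gauge lying in a walnut block, 60 x 160 mm (long along its y), 47 mm high. Origin under the block's centre.
Things that resemble listed ones, but are neither listed nor needed, are in the scene too. Of the things like the part that bears collar_mid, leave any that is white; of the rest the smaller one is meant.

How it is judged:
On the way, in this order (a step that is already met when the one before it is completed fails the run):
1. the flat faces the pointer's direction while the collar is still on its block (angle between the x axis of arbor and the x axis of stand, either way round below 0.17 rad and x of flat in the frame of stand above 0 m and distance of collar_mid from where it was at the start of the episode below 0.02 m), for 0.2 s.
2. the collar is lifted by the fingers (height (world z) of collar_mid above 0.075 m and contact force between the fingers and collar above 1 N), for 0.1 s.
3. the collar is over the arbor with its screw tip down on the flat (horizontal distance between collar_mid and stand below 0.007 m and z of collar_mid in the frame of stand between 0.103 and 0.127 m and x of screw in the frame of arbor above 0.02 m and angle between the x axis of collar_mid and the x axis of arbor, either way round below 0.3 rad and angle between collar_mid's own z axis and vertical below 0.12 rad), for 0.2 s.
At the end, for the whole second after the job is handed in: Flat along the pointer within 0.2 rad; collar gripped (over 3 N), at rest, level within 0.12 rad, screw within 0.3 rad of the flat, middle 103 to 127 mm above the bench, off the step below the flat, drawn back at least 0.8 mm from centred with over 1.5 N on the arbor (all of step 3 and angle between the x axis of arbor and the x axis of stand, either way round below 0.2 rad and x of flat in the frame of stand above 0 m and contact force between the fingers and collar above 3 N and contact force between collar and arbor above 1.5 N and x of collar_mid in the frame of arbor below -0.0008 m and linear speed of collar below 0.02 m/s); the arm keeps its last pose, push and grip.
It fails at once if a bystander is moved by more than 20 mm (distance of any of squeezer, pin1, pin2, gauge from where it was at the start of the episode above 0.02 m).
It fails at once if the collar is forced on the arbor with more than 60 N (contact force between collar and arbor above 60 N).
It also fails if it takes over 58 s, if anything falls off the work surface, if the arm or the gripper's body presses on something with over 40 N, if the wrist force passes 120 N, or if a joint passes its speed limit or range.

## Working session

There is one attempt and no reset: what is moved stays moved. The work goes in short steps, each a Python script; the robot and the scene stay as the last script left them, time stands still between calls to the robot, and variables do not carry over. Pictures are saved under pics/ and viewed, at most 10 in all, crops included, and the job is handed in when it is done.

```bash
mkdir -p pics; ls; python3 - <<'E'
from cell import r, optics
import cv2,numpy as np,pickle
ims={n:optics.get_image(n) for n in("top","side")}
pickle.dump(ims,open("ims.pkl","wb"))
for n,i in ims.items():
    cv2.imwrite(f"pics/{n}0.png",i["pixels"][:,:,::-1])
    print(n,i["fx"],i["cx"],i["cy"],i["D"],np.round(i["camera_from_world"],3).tolist())
print(r.finger_overhang,r.current_t(),r.current_ee_rot(),r.current_contact_force())
E
```

```text
pics
top 535.886612194682 271.0102783343782 216.11538245047143 [-0.16196736  0.          0.          0.          0.        ] [[0.017, -1.0, -0.012, -0.018], [-0.982, -0.014, -0.188, 0.629], [0.188, 0.015, -0.982, 1.451], [0.0, 0.0, 0.0, 1.0]]
side 479.7387600744944 275.95077654402485 202.89476713179997 [-0.06563972  0.          0.          0.          0.        ] [[-0.894, -0.447, -0.022, 0.561], [-0.255, 0.55, -0.795, 0.249], [0.368, -0.705, -0.606, 0.975], [0.0, 0.0, 0.0, 1.0]]
0.022 0.1 [ 9.91958176e-01  1.26564922e-01 -2.37161126e-05 -5.45401071e-04] [ 1.12934236  0.19589764 -0.7080176 ]
```

View pics/top0.png

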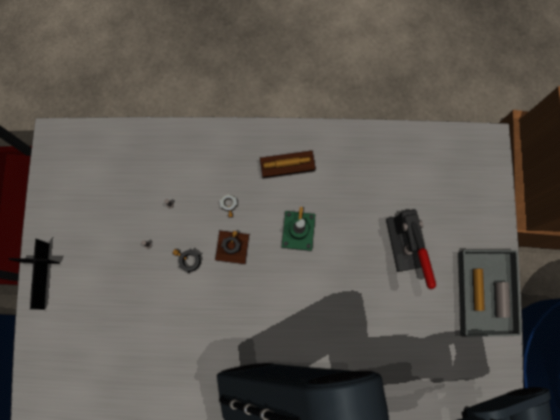

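View pics/side0.png

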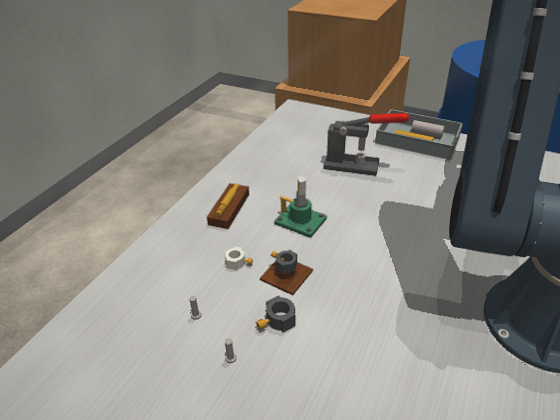

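Top view: stand at (299,230) with its pointer at about (301,212). There are three collars: dark on the walnut block at (232,243), a larger dark one loose on the bench at (190,260), and a white one at (228,202). The one at (232,243) fits, being non-white, smaller and on its block. I'll locate things roughly, then confirm with the wrist camera.

```bash
cat > h.py <<'E'
from cell import r, optics
import cv2,numpy as np,pickle
from scipy.spatial.transform import Rotation as R
def cast(i,uv,z,cfw=None):
    """pixel(s) -> world points on plane z"""
    T=np.linalg.inv(i["camera_from_world"]) if cfw is None else np.linalg.inv(cfw)
    K=np.array([[i["fx"],0,i["cx"]],[0,i["fy"],i["cy"]],[0,0,1.]])
    p=cv2.undistortPoints(np.array(uv,float).reshape(-1,1,2),K,np.array(i["D"],float)).reshape(-1,2)
    d=np.c_[p,np.ones(len(p))]@T[:3,:3].T
    return T[:3,3]+d*((z-T[2,3])/d[:,2])[:,None]
def down(yaw):
    """tool pointing down, its y (closing line) at angle yaw from world y; tool x along (cos yaw, sin yaw)"""
    c,s=np.cos(yaw),np.sin(yaw)
    return R.from_matrix(np.array([[c,s,0],[s,-c,0],[0,0,-1.]])).as_quat()
def wrist():
    p,q=r.current_tool_pos(),r.current_ee_rot()
    i=optics.get_image("wrist")
    W=np.eye(4);W[:3,:3]=R.from_quat(q).as_matrix();W[:3,3]=p
    i["camera_from_world"]=np.linalg.inv(W@i["mount"]);return i
E
python3 - <<'E'
from h import *
ims=pickle.load(open("ims.pkl","rb"))
t=ims["top"]
for n,uv,z in[("arbor",(300,224),.135),("ptr",(301,209),.06),("standbase",(299,230),.014),("collar",(232,243),.058),("head",(236,233),.044),("pl",(232,247),.008),("gauge",(288,163),.04),("white",(228,202),.03),("pin",(170,203),.05)]:
    print(n,cast(t,uv,z).round(4))
s=ims["side"]
print(cast(s,(301,179),.135),cast(s,(286,257),.058))
i=wrist();print(i["mount"].round(3).tolist(),i["fx"],i["D"])
a=cast(t,(300,224),.135)[0];c=cast(t,(232,243),.058)[0]
for p in((a+c)/2,):
  # camera view from above between the two
  for yaw in(0,.0):
    off=R.from_quat(down(yaw)).as_matrix()@i["mount"][:3,3]
    z=.33
    g=[p[0]-off[0],p[1]-off[1],z]
    print(g,r.inverse_kinematics(g,down(yaw)))
E
```

```text
arbor [[ 0.5943 -0.0866  0.135 ]]
ptr [[ 0.6507 -0.0921  0.06  ]]
standbase [[ 0.5981 -0.0887  0.014 ]]
collar [[0.5511 0.1003 0.058 ]]
head [[0.5818 0.091  0.044 ]]
pl [[0.5463 0.1043 0.008 ]]
gauge [[ 0.7912 -0.0543  0.04  ]]
white [[0.6745 0.118  0.03  ]]
pin [[0.665  0.2835 0.05  ]]
[[ 0.59860998 -0.08688218  0.135     ]] [[0.54857042 0.10419209 0.058     ]]
[[0.001, -0.948, -0.317, 0.08], [1.0, 0.0, 0.002, 0.0], [-0.002, -0.317, 0.948, -0.121], [0.0, 0.0, 0.0, 1.0]] 290.89472198724206 [-0.01839653  0.          0.          0.          0.        ]
[np.float64(0.49270507242802347), np.float64(0.007324954228367285), 0.33] [-7.96414206e-02  1.71947494e-01  1.69307814e+00 -4.44089210e-16
  1.27656702e+00  1.49115491e+00]
[np.float64(0.49270507242802347), np.float64(0.007324954228367285), 0.33] [-7.96414206e-02  1.71947494e-01  1.69307814e+00 -4.44089210e-16
  1.27656702e+00  1.49115491e+00]
```

```bash
python3 - <<'E'
from h import *
D={}
for n,p in(("a",[.585,-.087,.26]),("c",[.545,.102,.21])):
    r.move_to(p,down(0)); i=wrist(); D[n]=i
    cv2.imwrite(f"pics/w_{n}.png",cv2.resize(i["pixels"][:,:,::-1],(800,600),interpolation=cv2.INTER_CUBIC))
pickle.dump(D,open("w1.pkl","wb"));print(r.current_t())
E
```

```text
3.3167
```

View pics/w_a.png

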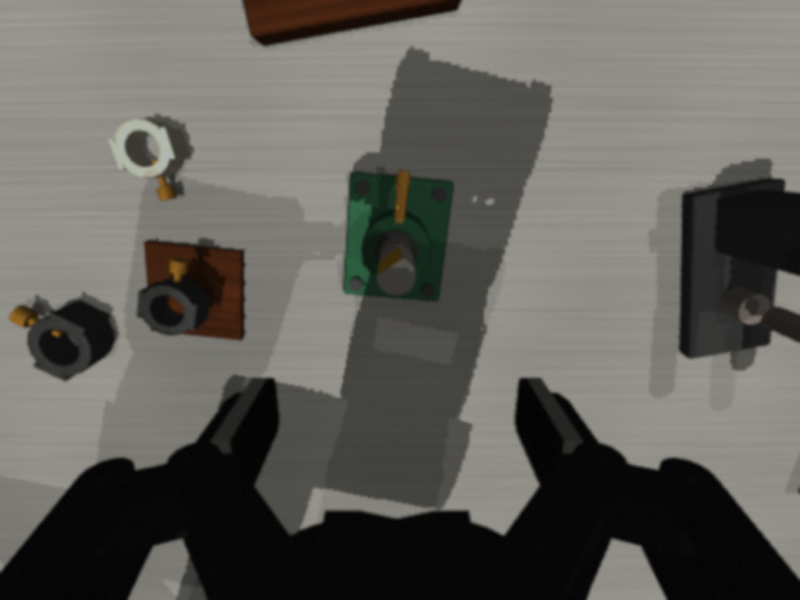

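View pics/w_c.png

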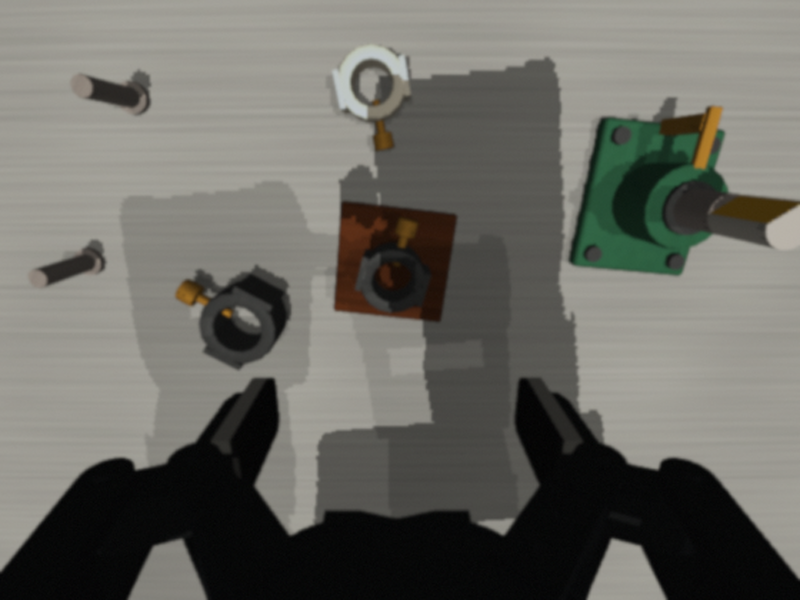

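Wrist views confirm it. The meant collar is at (393,278) in the second picture, with its screw at (406,233). The larger dark collar is at (240,320) and the white one at (372,85); both stay. In the first picture the arbor top is near (396,280), its golden flat faces up-left, and the pointer runs from (400,222) to (403,172). Next I'll measure with masks and depth.

```bash
cat >> h.py <<'E'
def cloud(i):
    """world point per pixel from depth"""
    H,W=i["depth"].shape;v,u=np.mgrid[:H,:W]
    K=np.array([[i["fx"],0,i["cx"]],[0,i["fy"],i["cy"]],[0,0,1.]])
    p=cv2.undistortPoints(np.c_[u.ravel(),v.ravel()].astype(float).reshape(-1,1,2),K,np.array(i["D"],float)).reshape(-1,2)
    z=i["depth"].ravel()[:,None]; T=np.linalg.inv(i["camera_from_world"])
    P=np.c_[p*z,z]@T[:3,:3].T+T[:3,3]; P[z[:,0]==0]=np.nan
    return P.reshape(H,W,3)
def golden(i):
    h=cv2.cvtColor(i["pixels"],cv2.COLOR_RGB2HSV).astype(int)
    return (h[...,0]>12)&(h[...,0]<28)&(h[...,1]>130)&(h[...,2]>60)
E
python3 - <<'E'
from h import *
D=pickle.load(open("w1.pkl","rb"))
for n in"ac":
    i=D[n];P=cloud(i);g=golden(i).astype(np.uint8)
    k,l,st,ce=cv2.connectedComponentsWithStats(g)
    for j in range(1,k):
        if st[j,4]<25: continue
        q=P[l==j];q=q[np.isfinite(q).all(1)]
        m=np.median(q,0);w=np.linalg.svd((q-q.mean(0))[:,:2],full_matrices=False)[2][0]
        print(n,(ce[j]/.7).round(0),st[j,4],"med",m.round(4),"zr",np.percentile(q[:,2],[5,95]).round(3),"axis",np.degrees(np.arctan2(w[1],w[0])).round(1))
    def top(x,y,z0,z1,rad):
        s=(P[...,2]>z0)&(P[...,2]<z1)&(np.hypot(P[...,0]-x,P[...,1]-y)<rad)
        v,u=np.nonzero(s)
        if not len(u):return print("none")
        c=cv2.minEnclosingCircle(P[s][:,:2].astype(np.float32));print(n,"top",z0,len(u),P[s].mean(0).round(4),c)
        h,_=cv2.findContours(s.astype(np.uint8),cv2.RETR_EXTERNAL,cv2.CHAIN_APPROX_NONE)
        hh=max(h,key=len)[:,0];print("  circ of cast",cv2.minEnclosingCircle(cast(i,hh,P[s][:,2].mean())[:,:2].astype(np.float32)))
    if n=="a":top(.596,-.087,.128,.142,.03)
    top(.55,.102,.053,.063,.035)
    # green foot rect and column
    hsv=cv2.cvtColor(i["pixels"],cv2.COLOR_RGB2HSV)
    gr=cv2.inRange(hsv,(50,80,20),(90,255,255))>0
    s=gr&(P[...,2]>.009)&(P[...,2]<.019)
    if s.sum()>50: 
        b=cv2.minAreaRect(P[s][:,:2].astype(np.float32));print("foot",b)
    s=gr&(P[...,2]>.055)&(P[...,2]<.066)
    if s.sum()>20:print("column top",cv2.minEnclosingCircle(P[s][:,:2].astype(np.float32)))
    br=cv2.inRange(hsv,(0,90,20),(14,255,255))>0
    s=br&(P[...,2]>.003)&(P[...,2]<.013)&(np.hypot(P[...,0]-.55,P[...,1]-.1)<.08)
    if s.sum()>50: print("plinth foot",cv2.minAreaRect(P[s][:,:2].astype(np.float32)))
E
```

```text
a [401. 194.] 270 med [ 0.6409 -0.0931  0.0601] zr [0.058 0.061] axis 174.8
a [164. 189.] 118 med [0.6412 0.1081 0.019 ] zr [0.015 0.021] axis -162.9
a [176. 268.] 145 med [0.58   0.0929 0.0488] zr [0.008 0.051] axis -64.5
a [ 22. 317.] 154 med [0.5278 0.2591 0.0246] zr [0.02  0.028] axis -138.5
a [ 55. 333.] 27 med [0.5104 0.2347 0.0204] zr [0.016 0.022] axis -54.6
a top 0.128 527 [ 0.5973 -0.0896  0.135 ] ((0.5975623726844788, -0.08905373513698578), 0.012192077934741974)
  circ of cast ((0.5982347726821899, -0.08917197585105896), 0.012807851657271385)
a top 0.053 886 [0.5479 0.1014 0.0573] ((0.5471814870834351, 0.10191202908754349), 0.026985416188836098)
  circ of cast ((0.5474034547805786, 0.10208187997341156), 0.02751941606402397)
foot ((0.5978744029998779, -0.08900964260101318), (0.08740071207284927, 0.10788566619157791), 84.76312255859375)
column top ((0.5977121591567993, -0.08916565030813217), 0.027989337220788002)
plinth foot ((0.5473646521568298, 0.10135990381240845), (0.08888416737318039, 0.08887134492397308), 83.73196411132812)
c [706. 136.] 459 med [ 0.6413 -0.0912  0.060
[... 192 characters left out ...]
.] 187 med [0.5808 0.094  0.0497] zr [0.046 0.052] axis 168.5
c [190. 294.] 221 med [0.5277 0.2602 0.0257] zr [0.021 0.028] axis 53.4
c [226. 312.] 38 med [0.5105 0.2352 0.0209] zr [0.008 0.022] axis 145.1
c top 0.053 1206 [0.548  0.1023 0.058 ] ((0.5471459627151489, 0.10255807638168335), 0.02664162404835224)
  circ of cast ((0.5475126504898071, 0.1025497317314148), 0.026819726452231407)
foot ((0.5981796383857727, -0.08716987818479538), (0.08876582235097885, 0.10777286440134048), 84.51148223876953)
column top ((0.6053372621536255, -0.08632493764162064), 0.035441432148218155)
plinth foot ((0.5471377372741699, 0.10240712761878967), (0.08813270181417465, 0.08860399574041367), 83.37117767333984)
```

```bash
cat >> h.py <<'E'
A=np.array([.5977,-.0891]); PTR=np.radians(-5.2)
def arbor_pose(n,z):   # jaws closing along the flat's normal n (angle), centred between flat (7) and back (-12)
    return [*(A-.0025*np.array([np.cos(n),np.sin(n)])),z],down(n+np.pi/2)
def st(): print("t",r.current_t(),"p",np.round(r.current_tool_pos(),4),"F",np.round(r.current_contact_force(),1),"M",np.round(r.current_torque(),2),"op",round(r.current_opening(),4),"ff",np.round(r.current_finger_force(),1))
E
python3 - <<'E'
from h import *
n=np.radians(35)
r.set_gripper(.6,30)
r.move_to(*arbor_pose(n,.21)); st()
r.move_linear(arbor_pose(n,.124)[0],vel=.1); st()
r.set_gripper(0,25); r.sleep(.2); st()
E
```

```text
t 5.9 p [ 0.5956 -0.0903  0.21  ] F [0.2 0.1 0.3] M [-0.    0.01 -0.  ] op 0.5974 ff 0.0
t 6.9083 p [ 0.596  -0.0906  0.1247] F [ 0.2 -0.1  0.3] M [0.01 0.   0.07] op 0.6048 ff 0.0
t 7.4917 p [ 0.5972 -0.0897  0.1248] F [ 9.1  8.  -1.9] M [ 0.81 -0.89 -0.04] op 0.2175 ff 28.9
```

Opening 0.2175 is about 18.5 mm, so the jaws are across the flat. The push along the normal puts the arbor about 1.4 mm further out than measured. I'll correct for that and turn it.

```bash
sed -i 's/^A=np.array.*;/A=np.array([.5989,-.0883]);/' h.py; python3 - <<'E'
from h import *
r.set_gripper(0,40)
for n in np.linspace(np.radians(35),PTR,9)[0:]:
    p,q=arbor_pose(n,.1245); r.move_linear(p,q,vel=.02) if n<.6 else r.move_linear(p,vel=.02)
    
r.sleep(.3); st(); print(np.degrees(R.from_quat(r.current_ee_rot()).as_matrix()[:2,1]))
m=R.from_quat(r.current_ee_rot()).as_matrix(); print("y dir deg",np.degrees(np.arctan2(m[1,1],m[0,1])))
E
```

```text
t 10.2583 p [ 0.5962 -0.0882  0.1248] F [-0.8  1.9  7.9] M [ 0.22  0.35 -0.06] op 0.2155 ff 40.4
[57.08562124 -4.90277939]
y dir deg -4.908783061313172
```

```bash
python3 - <<'E'
from h import *
r.set_gripper(.6); st()
p=r.current_tool_pos(); r.move_linear([p[0],p[1],.21],vel=.12)
r.move_to([.64,-.087,.24],down(PTR)); r.sleep(.3)
i=wrist(); P=cloud(i); g=golden(i).astype(np.uint8)
k,l,s,ce=cv2.connectedComponentsWithStats(g)
for j in range(1,k):
    q=P[l==j]; q=q[np.isfinite(q).all(1)]
    if s[j,4]<40: continue
    w=np.linalg.svd((q-q.mean(0))[:,:2],full_matrices=False)[2][0]
    w3=np.linalg.svd(q-q.mean(0),full_matrices=False)[2][2]
    print(s[j,4],np.median(q,0).round(4),np.percentile(q[:,2],[5,95]).round(3),"axis",np.degrees(np.arctan2(w[1],w[0])),"n",w3.round(3))
t=(P[...,2]>.128)&(P[...,2]<.142)&(abs(P[...,0]-.598)<.03)&(abs(P[...,1]+.088)<.03)
print(cv2.minEnclosingCircle(P[t][:,:2].astype(np.float32)))
cv2.imwrite("pics/w_f.png",cv2.resize(i["pixels"][100:310,140:420,::-1],(800,600),interpolation=cv2.INTER_CUBIC)); st()
E
```

```text
t 10.675 p [ 0.5963 -0.0882  0.1243] F [-1.   0.4  1. ] M [ 0.01 -0.01 -0.01] op 0.6034 ff 0.0
3321 [ 0.7925 -0.0526  0.0437] [0.03  0.048] axis 99.05882664239167 n [0.045 0.017 0.999]
239 [ 0.6411 -0.0929  0.0603] [0.059 0.061] axis 174.18945537606243 n [-0.001 -0.024  1.   ]
111 [0.6415 0.1076 0.019 ] [0.015 0.021] axis -161.04067534929717 n [ 0.318 -0.215  0.923]
330 [ 0.6047 -0.0895  0.1172] [0.099 0.133] axis -95.68566949547994 n [-0.995  0.099  0.001]
143 [0.5802 0.0922 0.049 ] [0.008 0.051] axis -59.380596163818765 n [0.08  0.791 0.607]
156 [0.5282 0.2586 0.0244] [0.019 0.027] axis -131.3266887822783 n [ 0.245 -0.387  0.889]
((0.597693681716919, -0.08881035447120667), 0.012216269969940186)
t 13.3083 p [ 0.64  -0.087  0.24 ] F [ 0.3 -0.1  0.3] M [-0.01 -0.03 -0.02] op 0.5967 ff 0.0
```

View pics/w_f.png

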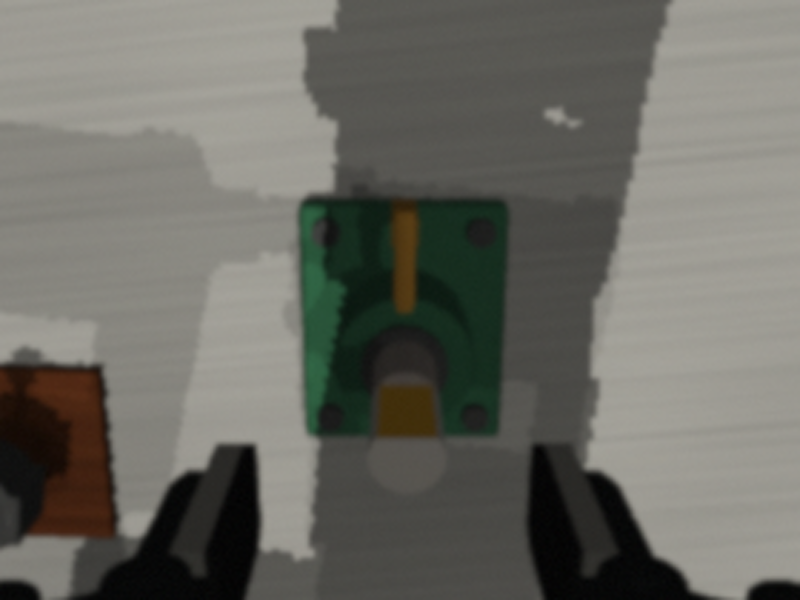

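The flat is square to the pointer: normal −5.7°, pointer about −5.5°. Now the collar.

```bash
cat >> h.py <<'E'
C=np.array([.5486,.1028])
E
python3 - <<'E'
from h import *
r.set_gripper(1.0,30)
y=np.radians(-14)
r.move_to([*C,.15],down(y)); r.sleep(.2); st()
r.move_linear([*C,.045],vel=.1); st()
r.set_gripper(0,60); r.sleep(.3); st()
p=r.current_tool_pos(); r.move_linear([C[0],C[1],.20],vel=.08); r.sleep(.4); st()
q=r.current_ee_rot();print(q, down(y))
i=wrist(); pickle.dump(i,open("hand.pkl","wb"))
cv2.imwrite("pics/hand.png",cv2.resize(i["pixels"][:,:,::-1],(800,600),interpolation=cv2.INTER_CUBIC))
E
```

```text
t 14.8667 p [0.5494 0.1019 0.1504] F [ 0.3 -0.1  0. ] M [-0.02  0.   -0.  ] op 1.0016 ff 0.0
t 16.0667 p [0.549  0.1028 0.0456] F [-0.7  0.4  0.4] M [0.03 0.   0.03] op 1.0009 ff 0.0
t 16.8083 p [0.5489 0.1028 0.0456] F [-1.2  0.   6.4] M [-0.06  0.23  0.01] op 0.5486 ff 62.0
t 19.3 p [0.5486 0.1028 0.2   ] F [-0.2  0.2 -1.7] M [ 0.02  0.07 -0.  ] op 0.5502 ff 61.8
[ 9.92545923e-01 -1.21871207e-01 -2.67484844e-05  9.45323843e-07] [ 0.99254615 -0.12186934  0.          0.        ]
```

View pics/hand.png

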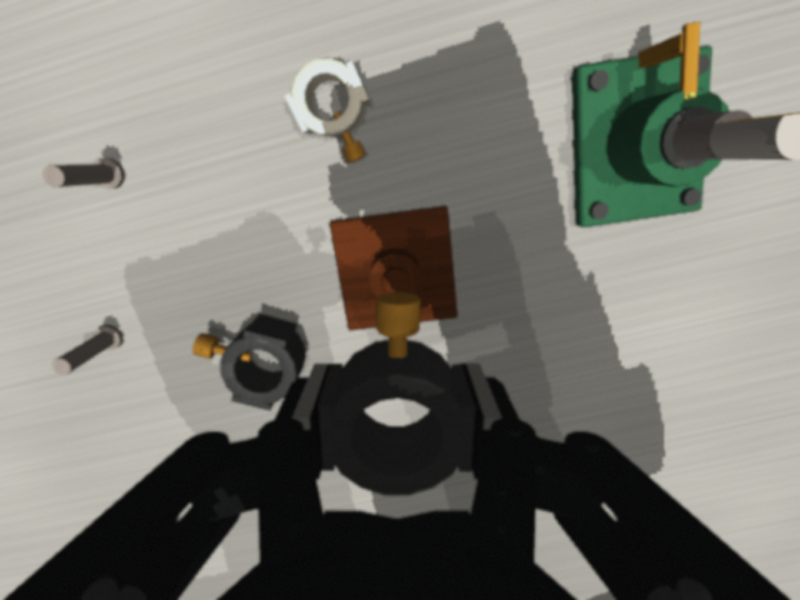

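The collar is held squarely, with the screw at (398,315) straight ahead. I'll measure its pose in the hand.

```bash
python3 - <<'E'
from h import *
i=pickle.load(open("hand.pkl","rb"))
W=np.array([[1,0,0],[0,1,0],[0,0,1.]])
P=cloud(dict(i,camera_from_world=np.linalg.inv(i["mount"])))  # tool coords
g=golden(i).astype(np.uint8);k,l,s,ce=cv2.connectedComponentsWithStats(g)
for j in range(1,k):
    if s[j,4]<60: continue
    q=P[l==j];print("gold",(ce[j]/.7).round(),np.nanmedian(q,0).round(4))
t=(abs(P[...,0])<.04)&(abs(P[...,1])<.0225)&(P[...,2]>-.03)&(P[...,2]<.02)
q=P[t]; print(len(q),np.percentile(q[:,2],[2,10,50,90]).round(4))
z0=np.percentile(q[:,2],20)
for _ in range(5):
    f=q[abs(q[:,2]-z0)<.0015]; a,b,c=np.linalg.lstsq(np.c_[f[:,:2],np.ones(len(f))],f[:,2],rcond=None)[0]; z0=a*q[:,0]+b*q[:,1]+c
print("plane tilt",a,b,c,len(f),"x extent",np.percentile(f[:,0],[0,1,99,100]).round(4),"y",f[:,1].min(),f[:,1].max())
# bore: near/far points on central strip
m=f[abs(f[:,1])<.003];x=np.sort(m[:,0]);k=np.argmax(np.diff(x));print("strip",x[0],x[k],x[k+1],x[-1])
E
```

```text
gold [689.  57.] [0.1379 0.166  0.1396]
gold [652.  55.] [0.1433 0.1613 0.1709]
gold [352. 148.] [ 0.0879 -0.0292  0.1806]
gold [397. 319.] [ 0.0351  0.0016 -0.0035]
gold [207. 346.] [-0.0581 -0.1469  0.1752]
9612 [-0.0138 -0.0131 -0.0107  0.006 ]
plane tilt 0.003440065553328706 -0.0013775562974658127 -0.012567109562333065 4561 x extent [-0.0245 -0.0225  0.0202  0.0215] y -0.02243747008482812 0.022496223907478914
strip -0.024456881553219206 -0.014677866607200288 0.012075831658342112 0.021530986868297436
```

```bash
cat >> h.py <<'E'
YAW=np.radians(-5.5); U=np.array([np.cos(YAW),np.sin(YAW)]); V=np.array([-U[1],U[0]])
E
python3 - <<'E'
from h import *
c=np.array([.5988,-.0882])+.0003*U
r.move_to([*c,.185],down(YAW)); r.sleep(.5); st()
F0=np.array(r.current_contact_force())
for z in np.arange(.160,.1355,-.003):
    r.move_linear([*c,z],vel=.04); F=np.array(r.current_contact_force())-F0
    print(round(z,4),np.round([F[:2]@U,F[:2]@V,F[2]],1),np.round(r.current_tool_pos(),4))
    if np.linalg.norm(F)>7: break
st()
E
```

```text
t 20.6583 p [ 0.5991 -0.088   0.185 ] F [ 0.   0.3 -1.2] M [-0.05  0.   -0.03] op 0.5531 ff 61.8
0.16 [-0.3 -0.4  0. ] [ 0.5992 -0.0882  0.1601]
0.157 [-0.3 -0.2 -1.4] [ 0.5991 -0.0882  0.1569]
0.154 [-1.5 -0.4 -0.6] [ 0.599  -0.0882  0.1538]
0.151 [-0.2  1.  -0.1] [ 0.599  -0.0882  0.1508]
0.148 [-0.3 -0.7 -0.1] [ 0.599  -0.0882  0.1478]
0.145 [-0.2 -0.6 -1.6] [ 0.599  -0.0882  0.1448]
0.142 [ 0.  -1.  -1.5] [ 0.599  -0.0882  0.1418]
0.139 [ 0.8 -0.6 -0.1] [ 0.599  -0.0882  0.1388]
0.136 [ 0.5 -0.7 -0.8] [ 0.599  -0.0882  0.1358]
t 23.4333 p [ 0.599  -0.0882  0.1358] F [ 0.5 -0.4 -2. ] M [-0.03 -0.04 -0.02] op 0.5554 ff 61.8
```

No contact, so it's going on cleanly. Continue down to half-way, then feel for the clearance in y to centre it.

```bash
python3 - <<'E'
from h import *
c=np.array([.5988,-.0882])+.0003*U
def rd():
    r.sleep(.15);f=np.mean([r.current_contact_force() for _ in range(3)],0);return f
r.move_linear([*c,.126],vel=.03);st()
r.move_linear([*c,.1164],vel=.03);r.sleep(.4);F0=rd();st()
for s in(1,-1):
    for d in np.arange(.0006,.0037,.0006):
        r.move_linear([*(c+s*d*V),.1164],vel=.01); F=rd()-F0
        print(s,round(d,4),np.round([F[:2]@U,F[:2]@V,F[2]],1),np.round((np.array(r.current_tool_pos())[:2]-c)@np.c_[U,V]*1e3,2))
        if abs(F[:2]@V)>3: break
    r.move_linear([*c,.1164],vel=.02)
st()
E
```

```text
t 23.9167 p [ 0.5991 -0.0882  0.1258] F [ 0.2  0.6 -1.5] M [-0.01 -0.01 -0.  ] op 0.5532 ff 61.8
t 24.9333 p [ 0.5991 -0.0883  0.1164] F [ 0.2  0.4 -1.4] M [-0.05 -0.03 -0.  ] op 0.5595 ff 61.8
1 0.0006 [-0.  -0.7  0.2] [-0.02  0.62]
1 0.0012 [-1.  -0.4 -0.7] [-0.   1.2]
1 0.0018 [-0.3 -0.3 -0.8] [-0.01  1.8 ]
1 0.0024 [0.4 0.3 0.1] [-0.   2.4]
1 0.003 [ 0.2 -2.2 -0.7] [-0.01  2.87]
1 0.0036 [-0.9 -7.1 -0.9] [0.01 2.97]
-1 0.0006 [-0.3 -0.4 -0.8] [ 0.01 -0.56]
-1 0.0012 [ 0.3  1.1 -0.2] [-0.   -1.14]
-1 0.0018 [-0.4  4.8 -0.1] [-0.01 -1.27]
t 29.1167 p [ 0.5991 -0.0883  0.1164] F [-0.1  0.6 -2.1] M [-0.02  0.01 -0.02] op 0.5478 ff 62.6
```

Centre in y is +0.8 mm. Now the gentle pull back.

```bash
python3 - <<'E'
from h import *
c=np.array([.5988,-.0882])+.0003*U+.0008*V
def rd():
    r.sleep(.2);return np.mean([r.current_contact_force() for _ in range(4)],0)
r.move_linear([*c,.1164],vel=.02);F0=rd()
for d in np.arange(.001,.0061,.0005):
    r.move_linear([*(c-d*U),.1164],vel=.01); F=rd()-F0
    print(round(d,4),np.round([F[:2]@U,F[:2]@V,F[2]],1),np.round((np.array(r.current_tool_pos())[:2]-c)@np.c_[U,V]*1e3,2))
    if F[:2]@U>6: break
r.sleep(.5);st();F=rd()-F0;print(F[:2]@U)
i=wrist();cv2.imwrite("pics/end.png",cv2.resize(i["pixels"][:,:,::-1],(800,600),interpolation=cv2.INTER_CUBIC))
P=cloud(i);t=(P[...,2]>.13)&(P[...,2]<.138)&(np.hypot(P[...,0]-.598,P[...,1]+.088)<.016)
print(np.nanmean(P[t],0),cv2.minEnclosingCircle(P[t][:,:2].astype(np.float32)))
E
```

```text
0.001 [-0.5  0.2  0.7] [-0.99 -0.  ]
0.0015 [ 0.5  0.1 -0.5] [-1.52  0.01]
0.002 [ 5.5  0.9 -2.5] [-1.71 -0.03]
0.0025 [ 8.   1.2 -3.8] [-1.84 -0.01]
t 31.8667 p [ 0.5974 -0.0873  0.1166] F [ 7.9 -0.8 -6. ] M [-0.01 -1.08 -0.02] op 0.5512 ff 62.4
7.920025829513123
[ 0.59767373 -0.08843056  0.13484314] ((0.5993187427520752, -0.08784152567386627), 0.015252231620252132)
```

View pics/end.png

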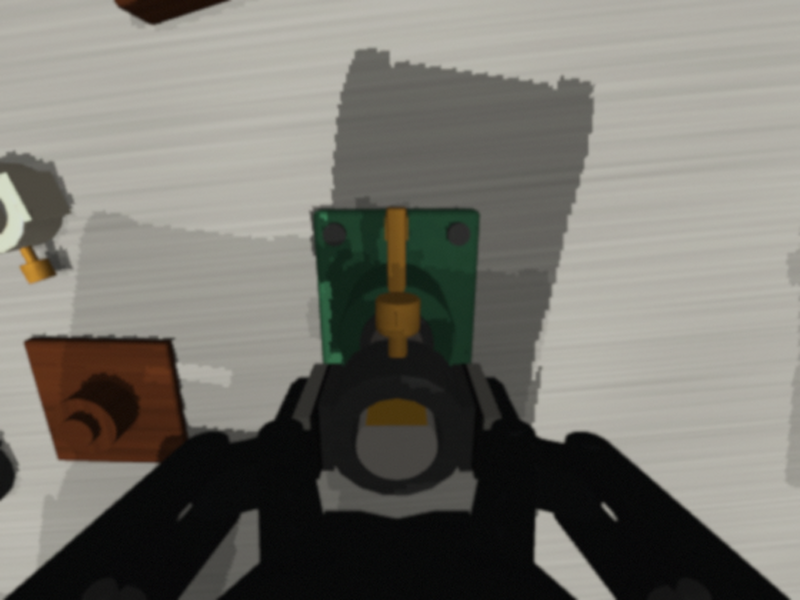

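The view shows the collar around the arbor, with the screw (397,315) in line with the pointer (397,250) and the golden flat behind its tip. The tip presses with about 8 N, and the collar's middle is about 115 mm above the bench. I'm handing it in.

```bash
python3 -c "
from h import *
print(r.hand_in()); st()"
```

```text
the job is handed in; nothing more can be done
None
the job is handed in; nothing more can be done
```

I handed the job in at about 32 s of the 58 s allowed, but the simulator gave no verdict. At the last check the flat was within about 0.5° of the pointer, and the collar was still gripped at about 62 N, level and half-way down the flat. It was drawn back about 2 mm, with the screw tip pressing about 8 N on the flat.

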